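# Make up two take-home woodworking kits

## Task

Make up the two take-home kits for the woodworking class. The blue tray gets the wooden hand plane in its long well and the dark knob in one of its small wells; the green tray gets the cork sanding block in its long well, and the white knob and the yellow glue bottle each in a small well of its own. Everything stands upright, flat on the floor of its well, and the hammer, the red tin and the tape measure stay where they are.

Things in the scene. Friction and masses are not known exactly. Their poses are not given: they have to be found in the camera images.
- plane: Small wooden hand plane, loose, standing on its sole: mid-brown block 38 mm (x) by 110 mm (y) by 42 mm high, with a dark wedge and steel iron leaning out of its middle to about 80 mm high and a small dark button 12 mm high on top near the +y end. Origin at the centre of its underside, z up, length along its y. Grip it across the 38 mm block. About 200 g.
- knob_dark: Dark walnut-brown furniture knob, loose, standing on its foot, 48 mm high, round: foot 32 mm across, waist 22 mm, head 38 mm across from 26 to 44 mm above its foot (grip it there). Origin at the centre of its underside, z up its axis. About 40 g.
- cork: Cork sanding block, loose, plain speckled tan block with a grey felt top face, 40 mm (x) by 95 mm (y) by 45 mm high. Origin at the centre of its underside, z up, length along its y. About 70 g.
- knob_white: White-painted furniture knob, loose, standing on its foot, 48 mm high, round: foot 32 mm across, waist 22 mm, head 38 mm across from 26 to 44 mm above its foot (grip it there). Origin at the centre of its underside, z up its axis. About 40 g.
- glue: Small closed yellow glue bottle with a red nozzle cap, loose, standing, round: body 42 mm across and 58 mm high (grip it there), 85 mm high over the cap. Origin at the centre of its underside, z up its axis. About 90 g.
- tray_blue: Blue plastic kit tray, fixed to the bench, 150 x 150 mm outside, 13 mm high, floor 4 mm thick, walls and dividers 6 mm thick and 13 mm high. Origin at the centre of its underside, z up. Three open wells: one long well, 66 mm (x) by 138 mm (y), centred at x = +36 mm, y = 0; and two small square wells, 66 x 66 mm, centred at x = -36 mm, y = +36 mm and x = -36 mm, y = -36 mm. It may be turned any way on the bench.
- tray_green: Green plastic kit tray, fixed to the bench, 150 x 150 mm outside, 13 mm high, floor 4 mm thick, walls and dividers 6 mm thick and 13 mm high. Origin at the centre of its underside, z up. Three open wells: one long well, 66 mm (x) by 138 mm (y), centred at x = +36 mm, y = 0; and two small square wells, 66 x 66 mm, centred at x = -36 mm, y = +36 mm and x = -36 mm, y = -36 mm. It may be turned any way on the bench.
- hammer: Hammer lying on the bench towards its far edge, 270 mm long, blue handle; a bystander to leave alone. Origin on its underside, handle towards its -x.
- tin: Closed red-banded steel tin, 60 mm across and 60 mm high, standing at one side; a bystander to leave alone. Origin at the centre of its underside.
- tape: Orange and black tape measure, 62 x 36 mm and 55 mm high, standing close to the robot; a bystander to leave alone. Origin at the centre of its underside.
There are look-alikes about, which are no part of the job. Leave any purple look-alike of the cork alone.

How it is judged (in metres and radians):
At the end, for the whole second after the job is handed in: Each thing is in the named well, upright within 0.1 rad, underside 1-8 mm above the bench, at rest, centre within 20 mm (tray x, y) of a small well's centre or 16 mm across and 30 mm along of the long well's. Hammer, tin and tape measure within 20 mm of their start (z of plane in the frame of tray_blue between 0.001 and 0.008 m and angle between each of plane, knob_dark, cork, knob_white, glue's own z axis and vertical below 0.1 rad and linear speed of each of plane, knob_dark, cork, knob_white, glue below 0.01 m/s and angular speed of each of plane, knob_dark, cork, knob_white, glue below 0.1 rad/s and x of plane in the frame of tray_blue between 0.02 and 0.052 m and y of plane in the frame of tray_blue between -0.03 and 0.03 m and z of knob_dark in the frame of tray_blue between 0.001 and 0.008 m and x of knob_dark in the frame of tray_blue between -0.056 and -0.016 m and (y of knob_dark in the frame of tray_blue between 0.016 and 0.056 m or y of knob_dark in the frame of tray_blue between -0.056 and -0.016 m) and z of cork in the frame of tray_green between 0.001 and 0.008 m and x of cork in the frame of tray_green between 0.02 and 0.052 m and y of cork in the frame of tray_green between -0.03 and 0.03 m and z of knob_white in the frame of tray_green between 0.001 and 0.008 m and x of knob_white in the frame of tray_green between -0.056 and -0.016 m and (y of knob_white in the frame of tray_green between 0.016 and 0.056 m or y of knob_white in the frame of tray_green between -0.056 and -0.016 m) and z of glue in the frame of tray_green between 0.001 and 0.008 m and x of glue in the frame of tray_green between -0.056 and -0.016 m and (y of glue in the frame of tray_green between 0.016 and 0.056 m or y of glue in the frame of tray_green between -0.056 and -0.016 m) and distance of each of hammer, tin, tape from where it was at the start of the episode below 0.02 m); the robot touches nothing.
It fails at once if the hammer is pushed more than 20 mm from its place (distance of hammer from where it was at the start of the episode above 0.02 m).
It fails at once if the red tin is pushed more than 20 mm from its place (distance of tin from where it was at the start of the episode above 0.02 m).
It fails at once if the tape measure is pushed more than 20 mm from its place (distance of tape from where it was at the start of the episode above 0.02 m).
It also fails if it takes over 133 s, if anything falls off the work surface, if the arm or the gripper's body presses on something with over 40 N, if the wrist force passes 120 N, or if a joint passes its speed limit or range.

## Robot

A 6-joint arm with a two-finger parallel gripper is mounted at the origin on the work surface. World frame = base frame: x ahead of the robot, y to its left, z up, the work surface at z = 0. Lengths are in m, angles in degrees, forces in N, time in s.
With the tool pointing down it reaches from about 0.35 to 0.975 m from the base axis. Payload 4.9 kg.
Tool frame: the origin (TCP) lies at the very end of the fingers, on their centre line; the grasp point (between the pads) lies 19 mm behind it (manip.grip_depth is the distance from the TCP to the grasp point, in m); z points along the fingers, y is the line along which they close (so a half turn about z gives the same grasp; the last joint's range is limited). The gripper opens to 85 mm and grips with 20 to 120 N. Pads are 22 mm wide; open, the fingers measure 114 mm over their backs; the gripper's body (76 mm by 85 mm) begins 54 mm behind the grasp point. The pads swing forward as they close: fully open they stand 13 mm farther back than shut.
Start: joints at [63.484, 3.019, 92.412, -0, 84.569, -6.818], TCP at [0.211, 0.588, 0.231] pointing down, gripper open.
Joint ranges: [-172.51, 172.51], [-57.92, 126.97], [3.15, 148.05], [-58.71, 238.71], [5.1, 150.11], [-179.66, 179.66]. Speed limits (degrees/s): [147.25, 147.25, 180, 180, 180, 180].

## Interface

Orientations are given as [roll, pitch, yaw] about the fixed x, y, z axes, in that order (R = Rz(yaw) Ry(pitch) Rx(roll)).
In Python, from bench import manip gives the robot as it stands. Calls block until the motion is done:
- manip.goto(position, orientation): joint-space move of the TCP to a pose.
- manip.servo_line(position, orientation=None, max_speed=0.15): straight line of the TCP; orientation=None keeps the orientation; max_speed is the mean speed in m/s.
- manip.movej(angles): joint-space move.
- manip.gripper_to(opening, grip_force=None): finger opening in m; grip_force is the grip in N (None keeps the last); returns when the fingers have stopped.
- manip.dwell(seconds).
- manip.ik(position, orientation): joint angles nearest the present ones, or None.
- manip.get_obs(): the state.
- manip.camera(name): name is "scene" or "top"; returns a dict with "pixels" (420x560x3 uint8, red, green, blue), "fovy" (degrees; the focal length in pixels is half the picture's height over the tangent of half this angle, whatever the lens; pixels are square), "cx", "cy" (the principal point, pixels), "eye" and "orientation" of the camera in the world. Camera axes: x right, y down, z forward; pixel columns grow to the right and rows downward; lengths in m; the calibration is good to about 2 mm. A picture is of the moment at which its call begins. There is no depth.
A pose or a line that the arm cannot do raises manip.PlanningError and nothing moves.
- manip.hand_in(): hands the job in; it is judged then, once.
Trained networks look in a picture, given as the dict that the camera call returned (one of the last four; its "shot" number tells which), for a name from the list of things; names that differ only in an ending like _2 or _b are one class to them, and where a whole thing is asked for, a point or a joint stands for the part that bears it (a point fixed in the world has none). Each returns a list of dicts, best first, with "p" (0 to 1); they miss things now and then, are a little off and sometimes report something else, mostly with a low value. They report only what shows in the picture. A call takes as long as a camera call. They do not tell look-alikes from the thing itself.
- manip.recognise(picture, query): "bbox" ([centre column, centre row, width, height] as shares, 0 to 1, of the picture: columns of its width, rows of its height, round what is visible of it).
- manip.outline_of(picture, query): "pixels" (420x560 bool, what is visible of it) and "bbox" ([centre column, centre row, width, height] as shares, 0 to 1, of the picture: columns of its width, rows of its height, round what is visible of it).
- manip.pinpoint(picture, query): "point" ([column, row] as shares, 0 to 1, of the picture: columns of its width, rows of its height: a listed point, or the origin of a listed thing).
The state is a dict: "time_s": time; "qpos": joint angles; "qvel": joint speeds; "joint_torque": joint torques, N m; "tcp_pos": TCP position; "ee_rot": TCP orientation; "force": force on the tool from outside, world axes, zero at the start; "moment": the same for the moment, N m; "opening": finger opening in m; "finger_force": force on a finger pad.
Only numpy, scipy, OpenCV 4.12 (cv2) and the standard library are available. Lean on these libraries where they do the work, as an engineer would, in place of code of your own. Each camera call takes 0.05 s, during which the arm holds its last target. There are 200 camera calls.

## Working session

There is one attempt and no reset: what is moved stays moved. The work goes in short steps, each a Python script; the robot and the scene stay as the last script left them, time stands still between calls to the robot, and variables do not carry over. Pictures are saved under pics/ and viewed, at most 14 in all, crops included, and the job is handed in when it is done.

```bash
mkdir -p pics; ls
python3 - <<'E'
from bench import manip
import cv2
for n in ("top","scene"):
    c=manip.camera(n); cv2.imwrite(f"pics/{n}0.png",c["pixels"][:,:,::-1])
    print(n,{k:v for k,v in c.items() if k!="pixels"})
    for q in ["plane","knob_dark","cork","knob_white","glue","tray_blue","tray_green","tape","tin","hammer"]:
        print(q,[(round(d["p"],2),[round(d["point"][0]*560),round(d["point"][1]*420)]) for d in manip.pinpoint(c,q)])
print(manip.get_obs()["ee_rot"],manip.get_obs()["time_s"])
E
```

```text
pics
top {'fovy': 43.83685664191701, 'cx': 271.41448989684574, 'cy': 206.20063091162592, 'eye': array([0.32601326, 0.01174741, 1.34810511]), 'orientation': array([-169.34543943,   -1.00587302,  -90.84228833]), 'shot': 1}
plane [(0.76, [269, 264])]
knob_dark [(0.7, [98, 243])]
cork [(0.94, [310, 167]), (0.56, [260, 170])]
knob_white [(0.46, [433, 242])]
glue [(0.63, [269, 211])]
tray_blue [(0.7, [184, 206])]
tray_green [(0.68, [366, 233]), (0.43, [271, 262])]
tape [(0.93, [208, 300]), (0.43, [270, 262]), (0.17, [368, 233])]
tin [(0.94, [99, 187])]
hammer [(0.85, [261, 130]), (0.51, [208, 300])]
scene {'fovy': 46.69445453408521, 'cx': 276.0810141724715, 'cy': 216.92778735547785, 'eye': array([ 1.20471144, -0.51025955,  1.12000898]), 'orientation': array([-1.41932011e+02, -5.96902822e-02,  5.18384609e+01]), 'shot': 2}
plane [(0.71, [248, 208])]
knob_dark [(0.53, [369, 156])]
cork [(0.83, [308, 258]), (0.71, [269, 287])]
knob_white []
glue [(0.78, [271, 235])]
tray_blue [(0.89, [336, 200])]
tray_green [(0.95, [193, 269])]
tape []
tin [(0.84, [403, 181])]
hammer [(0.92, [333, 287])]
[-1.79999858e+02  5.51299363e-04  1.60300266e+02] 1.1
```

View pics/top0.png

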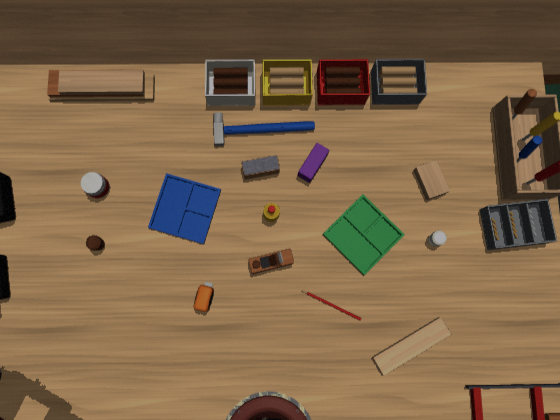

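View pics/scene0.png

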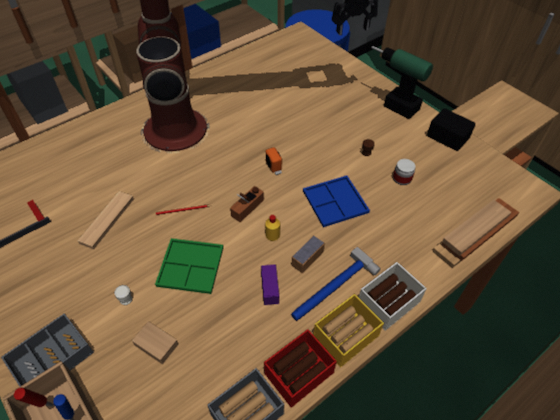

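```bash
cat > h.py <<'E'
from bench import manip
import numpy as np, cv2
from scipy.spatial.transform import Rotation as R
from scipy.optimize import minimize
def project(c,P):
    f=210/np.tan(np.radians(c["fovy"]/2)); M=R.from_euler("xyz",c["orientation"],degrees=True).as_matrix()
    p=(np.asarray(P)-c["eye"])@M
    return p[:,:2]/p[:,2:]*f+[c["cx"],c["cy"]]
def ray(c,uv,z):
    f=210/np.tan(np.radians(c["fovy"]/2)); M=R.from_euler("xyz",c["orientation"],degrees=True).as_matrix()
    d=M@np.array([(uv[0]-c["cx"])/f,(uv[1]-c["cy"])/f,1]); return (c["eye"]+d*(z-c["eye"][2])/d[2])[:2]
def box(x,y,z0,z1): return np.array([[i*x/2,j*y/2,k] for i in(-1,1) for j in(-1,1) for k in(z0,z1)])
a=np.arange(0,2*np.pi,.3)
def cyl(d,z0,z1): return np.array([[d/2*np.cos(t),d/2*np.sin(t),z] for t in a for z in(z0,z1)])
knob=[np.vstack([cyl(.032,0,.005),cyl(.038,.026,.044)])]
SH=dict(plane=[box(.038,.110,0,.042)],cork=[box(.040,.095,0,.045)],knob_dark=knob,knob_white=knob,
  glue=[cyl(.042,0,.058),cyl(.016,.058,.085)],tray_blue=[box(.15,.15,0,.013)],tray_green=[box(.15,.15,0,.013)])
def place(P,q): 
    c,s=np.cos(q[2]),np.sin(q[2]); return P@np.array([[c,s,0],[-s,c,0],[0,0,1]])+[q[0],q[1],0]
def sil(c,n,q,S=4):
    m=np.zeros((420,560),np.uint8)
    for P in SH[n]:
        h=cv2.convexHull((project(c,place(P,q))).astype(np.float32))
        cv2.fillConvexPoly(m,np.round(h*16).astype(np.int32),1,shift=4)
    return m.astype(bool)
def fit(n,views,q0):   # views: [(cam,mask)]
    def cost(q): 
        return sum(1-(s&m).sum()/max(1,(s|m).sum()) for c,m in views for s in [sil(c,n,q)])
    best=None
    for y in ([0] if "knob" in n or n=="glue" else np.radians(range(0,180,30))):
        r=minimize(cost,[q0[0],q0[1],y],method="Nelder-Mead",options=dict(initial_simplex=np.array([[0,0,0],[.012,0,0],[0,.012,0],[0,0,.3]])+[q0[0],q0[1],y],xatol=2e-4,fatol=1e-4))
        if best is None or r.fun<best.fun: best=r
    return best.x,best.fun
E
cat > m.py <<'E'
from h import *
import json
T=manip.camera("top");S=manip.camera("scene");out={}
for n in SH:
    v=[]
    for c in (T,S):
        d=[o for o in manip.outline_of(c,n)]
        if n=="cork": d=[o for o in d if not (lambda p:p[2]>p[1]*1.4 and p[0]>p[1]*1.3)(c["pixels"][o["pixels"]].mean(0))]
        if n in("knob_white","knob_dark","glue","plane","tray_green","tray_blue","cork"): print(n,c["shot"],[(round(o["p"],2),int(o["pixels"].sum())) for o in d])
        if d and d[0]["p"]>.3: v.append((c,d[0]["pixels"]))
    if not v: continue
    q0=ray(v[0][0],np.argwhere(v[0][1]).mean(0)[::-1],.02)
    q,f=fit(n,v,q0); each=[(fit(n,[w],q0)[0].round(3)).tolist() for w in v]
    print(n,q.round(4),np.degrees(q[2]).round(1),"cost",round(f,3),each); out[n]=q.tolist()
json.dump(out,open("poses.json","w"))
I=[]
for c in(T,S):
    im=cv2.resize(c["pixels"][:,:,::-1],None,fx=3,fy=3,interpolation=cv2.INTER_CUBIC)
    for n,q in out.items():
        for P in SH[n]: cv2.polylines(im,[np.round(cv2.convexHull((project(c,place(P,q))*3+1).astype(np.float32))).astype(np.int32)],True,(255,0,255),1)
        if "tray" in n:
            for L in ([[0,-.075,.013],[0,.075,.013]],[[0,0,.013],[-.075,0,.013]]):
                p=np.round(project(c,place(np.array(L),q))*3+1).astype(int); cv2.line(im,p[0].tolist(),p[1].tolist(),(0,255,255),1)
    I.append(im)
cv2.imwrite("pics/top1.png",I[0][430:930,400:1200]); cv2.imwrite("pics/scene1.png",I[1][360:960,330:1130])
E
python3 m.py
```

```text
plane 3 [(0.92, 637)]
plane 4 [(0.75, 689)]
plane [ 0.4338 -0.0114  3.4348] 196.8 cost 0.259 [[0.433, -0.011, 0.225], [0.436, -0.01, 3.398]]
cork 3 [(0.79, 635), (0.36, 431)]
cork 4 [(0.91, 646)]
cork [0.681  0.0124 3.388 ] 194.1 cost 0.294 [[0.679, 0.012, 3.411], [0.682, 0.012, 0.264]]
knob_dark 3 [(0.56, 232), (0.21, 628)]
knob_dark 4 [(0.57, 180)]
knob_dark [0.4849 0.4322 0.2047] 11.7 cost 0.188 [[0.485, 0.432, 0.196], [0.487, 0.43, 0.155]]
knob_white 3 [(0.61, 185), (0.58, 591)]
knob_white 4 [(0.74, 248)]
knob_white [ 0.4868 -0.4399  0.0874] 5.0 cost 0.445 [[0.484, -0.437, 0.131], [0.491, -0.438, 0.326]]
glue 3 [(0.5, 255)]
glue 4 [(0.84, 308)]
glue [ 0.5593 -0.014   0.15  ] 8.6 cost 0.291 [[0.559, -0.014, 0.15], [0.561, -0.014, 0.07]]
tray_blue 3 [(0.9, 3307), (0.34, 284)]
tray_blue 4 [(0.67, 627), (0.55, 2171), (0.33, 320)]
tray_blue [0.5756 0.211  1.2598] 72.2 cost 1.042 [[0.576, 0.211, 1.26], [0.572, 0.21, 0.0]]
tray_green 3 [(0.73, 3413)]
tray_green 4 [(0.55, 2814)]
tray_green [ 0.5035 -0.2527  0.7522] 43.1 cost 0.061 [[0.502, -0.252, 0.763], [0.505, -0.253, 0.767]]
```

View pics/top1.png

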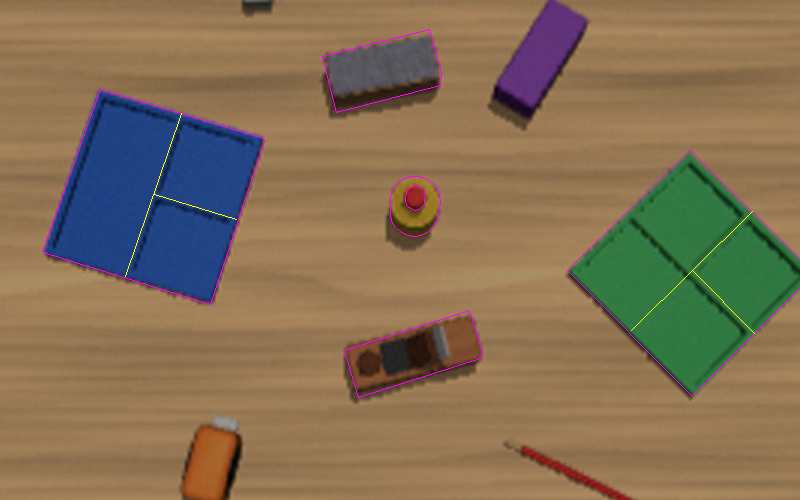

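View pics/scene1.png

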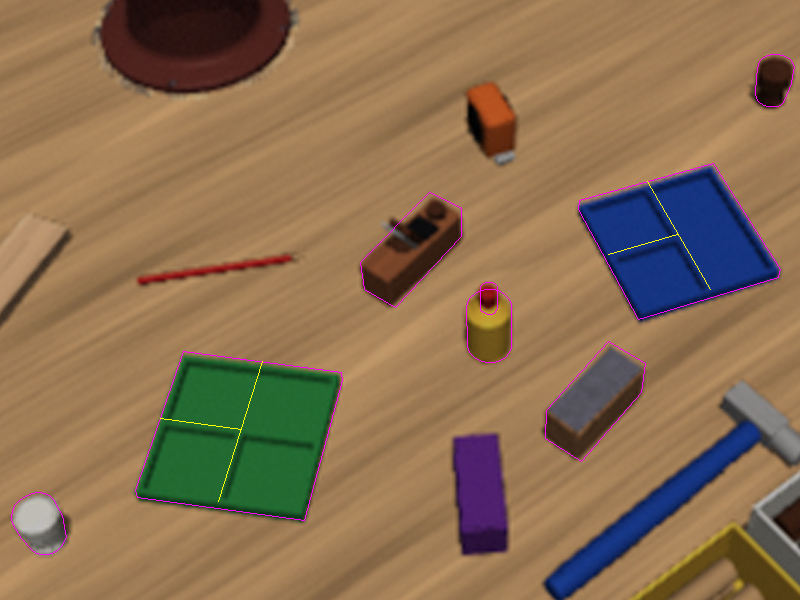

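```bash
cat > act.py <<'E'
from h import *
POSE=dict(plane=[.4345,-.011,15],cork=[.681,.012,14.5],knob_dark=[.486,.431,0],knob_white=[.487,-.438,0],glue=[.560,-.014,0],
  tray_blue=[.5756,.211,72.2],tray_green=[.5035,-.2525,133.7])
W=dict(plane=.038,cork=.040,knob_dark=.038,knob_white=.038,glue=.042)
Z=dict(plane=.013,cork=.012,knob_dark=.013,knob_white=.013,glue=.016)
def yawfor(x,y,phi):
    q=np.array(manip.get_obs()["qpos"]); best=None
    for yw in (phi+90,phi-90,phi+270):
        yw=(yw+180)%360-180; s=manip.ik([x,y,.2],[180,0,yw])
        if s is not None and (best is None or abs(s[5]-q[5])<best[0]): best=(abs(s[5]-q[5]),yw)
    return best[1]
def well(tray,lx,ly):
    x,y,t=POSE[tray]; c,s=np.cos(np.radians(t)),np.sin(np.radians(t)); return x+c*lx-s*ly,y+s*lx+c*ly,t
def st(m): o=manip.get_obs(); print(m,"t",round(o["time_s"],1),"open",round(o["opening"],4),"ff",np.round(o["finger_force"],1),"F",np.round(o["force"],1))
def pick(n,phi,force,wide):
    x,y=POSE[n][:2]; yw=yawfor(x,y,phi); H=.2
    manip.goto([x,y,H],[180,0,yw]); manip.gripper_to(wide)
    manip.servo_line([x,y,Z[n]],max_speed=.15); manip.gripper_to(.0,force); st("grip "+n)
    manip.servo_line([x,y,H],max_speed=.2); st("lift")
def put(n,w,dphi):
    x,y,t=w; yw=yawfor(x,y,t+dphi); manip.goto([x,y,.2],[180,0,yw])
    manip.servo_line([x,y,.05],max_speed=.2); manip.servo_line([x,y,Z[n]+.005],max_speed=.06); st("down")
    manip.gripper_to(W[n]+.024); manip.servo_line([x,y,.2],max_speed=.2); st("done")
E
python3 - <<'E'
from act import *
pick("knob_dark",162,40,.07); put("knob_dark",well("tray_blue",-.036,.036),90)
c=manip.camera("scene")["pixels"][:,:,::-1]
cv2.imwrite("pics/s2.png",cv2.resize(c[110:330,110:430],None,fx=2.5,fy=2.5))
E
```

```text
grip knob_dark t 5.2 open 0.0361 ff 40.1 F [-0.9  0.   3.6]
lift t 6.3 open 0.0367 ff 40.0 F [-0.3 -0.4 -0.3]
down t 8.9 open 0.0368 ff 40.6 F [-3.7 -0.8  6.8]
done t 10.3 open 0.0618 ff 0.0 F [-0.1 -0.3 -0.8]
```

View pics/s2.png

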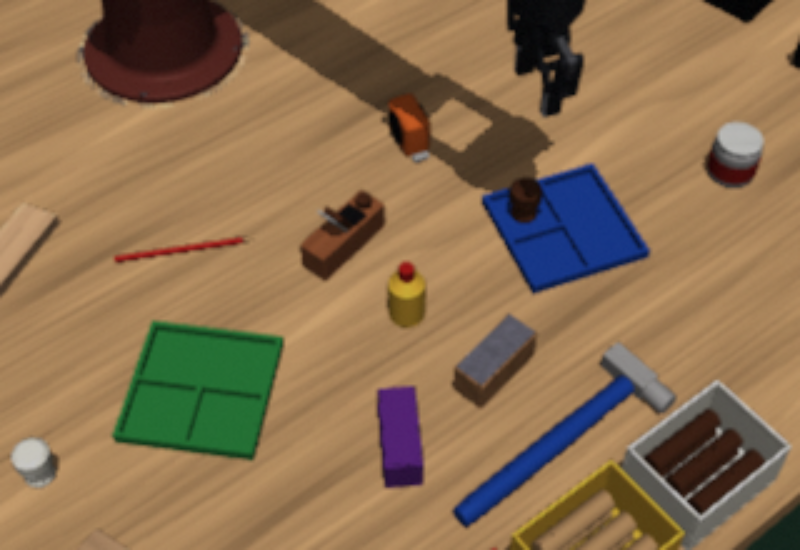

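The dark knob stands in the blue tray's near small well, at about (525,198). The green tray's short divider runs from (200,390) down to (188,440), so its small wells face away from the robot and its yaw is about 134°. Next are the plane, the glue and the white knob.

Run:
```python
from act import *
pick("plane",15,60,.07); put("plane",well("tray_blue",.036,0),0)
pick("glue",POSE["tray_green"][2],40,.075); put("glue",well("tray_green",-.036,.036),0)
c=manip.camera("scene")["pixels"][:,:,::-1]
cv2.imwrite("pics/s3.png",cv2.resize(c[110:330,110:430],None,fx=2.5,fy=2.5))
```

```text
grip plane t 13.3 open 0.0371 ff 62.4 F [-0.5 -0.1  4.9]
lift t 14.4 open 0.0371 ff 61.5 F [-1.   0.1 -2.2]
down t 17.1 open 0.0374 ff 61.9 F [-4.  -1.7  3.7]
done t 18.5 open 0.0618 ff 0.0 F [ 0.4 -0.3 -0.9]
grip glue t 21.9 open 0.0412 ff 40.7 F [-0.1 -0.1  4.2]
lift t 23.0 open 0.0414 ff 40.5 F [-0.4 -1.  -0.6]
down t 25.7 open 0.0411 ff 41.1 F [-3.3  1.5  5.2]
done t 27.1 open 0.066 ff 0.0 F [-0.6 -0.4  0.5]
```

View pics/s3.png

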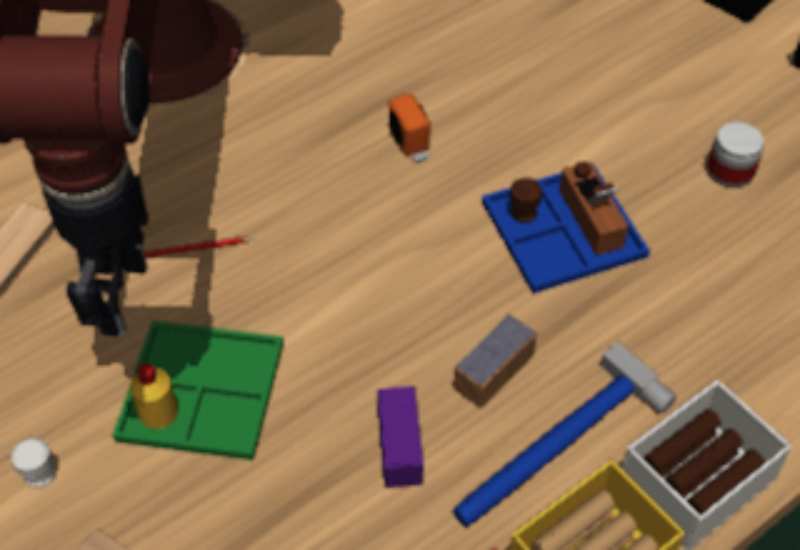

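The plane is in the blue tray's long well at about (595,210), and the glue is in a green small well at about (155,400). Both look upright.

Run:
```python
from act import *
pick("knob_white",POSE["tray_green"][2],40,.075); put("knob_white",well("tray_green",-.036,-.036),0)
pick("cork",14.5,40,.062); put("cork",well("tray_green",.036,0),0)
x,y=.45,0.02
manip.goto([.40,.0,.3],manip.get_obs()["ee_rot"])
manip.dwell(.3)
T=manip.camera("top");S=manip.camera("scene")
cv2.imwrite("pics/s4.png",cv2.resize(S["pixels"][110:330,110:430,::-1],None,fx=2.5,fy=2.5))
cv2.imwrite("pics/t4.png",cv2.resize(T["pixels"][130:330,60:460,::-1],None,fx=2,fy=2))
for n in W:
    v=[(c,o[0]["pixels"]) for c in(T,S) for o in[manip.outline_of(c,n)] if o and o[0]["p"]>.3]
    t="tray_blue" if n in("plane","knob_dark") else "tray_green"
    for w in v:
        q,f=fit(n,[w],ray(w[0],np.argwhere(w[1]).mean(0)[::-1],.02)); a=np.radians(POSE[t][2]); d=q[:2]-POSE[t][:2]
        print(n,w[0]["shot"],"in tray",np.round([np.cos(a)*d[0]+np.sin(a)*d[1],-np.sin(a)*d[0]+np.cos(a)*d[1]],3),"cost",round(f,2))
st("end")
```

```text
grip knob_white t 31.7 open 0.0366 ff 40.0 F [-0.3  0.   3.6]
lift t 32.8 open 0.0365 ff 40.0 F [-0.  -0.2 -0.4]
down t 35.2 open 0.0364 ff 40.6 F [-3.6  2.8  5.2]
done t 36.6 open 0.062 ff 0.0 F [ 0.1 -0.3 -0.6]
grip cork t 39.7 open 0.0398 ff 39.8 F [0.5 0.4 4.1]
lift t 40.8 open 0.0396 ff 39.3 F [-0.  -0.9 -0.8]
down t 43.6 open 0.0403 ff 38.4 F [-5.3  2.6  8.9]
done t 45.0 open 0.0638 ff 0.0 F [-0.3 -0.4 -0.1]
plane 7 in tray [0.037 0.002] cost 0.1
plane 8 in tray [0.039 0.003] cost 0.12
cork 7 in tray [-0.037 -0.222] cost 0.06
cork 8 in tray [-0.038 -0.223] cost 0.09
knob_dark 7 in tray [-0.035  0.036] cost 0.11
knob_dark 8 in tray [-0.032  0.039] cost 0.23
knob_white 7 in tray [-0.037 -0.038] cost 0.17
knob_white 8 in tray [-0.034 -0.034] cost 0.09
glue 7 in tray [-0.036  0.038] cost 0.06
glue 8 in tray [-0.033  0.038] cost 0.13
end t 46.9 open 0.0638 ff 0.0 F [ 0.2 -0.7  0.2]
```

View pics/s4.png

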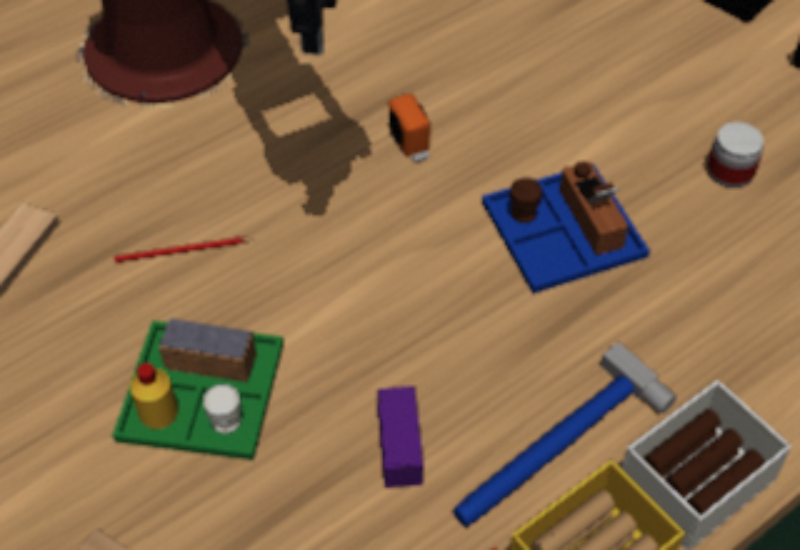

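View pics/t4.png

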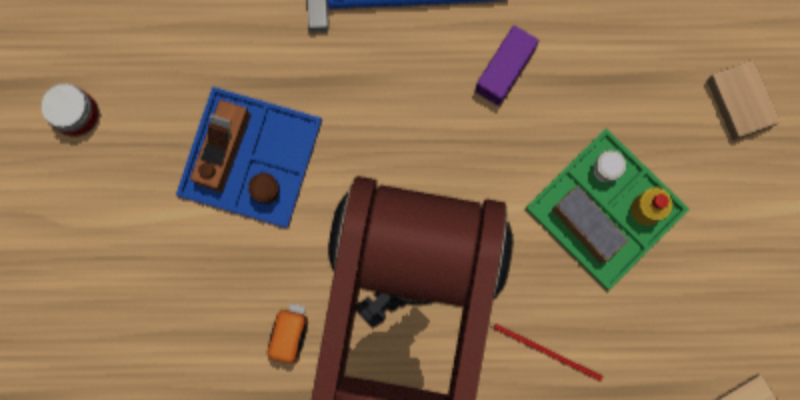

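All five things sit upright in their wells: the cork in the green long well at about (207,348) in the scene crop, with the white knob at (222,408) and the glue at (155,400) behind it. The last fit's "cork" was the purple look-alike, still in its place. The hammer, tin and tape have not moved.

```bash
python3 -c "
from bench import manip
print(manip.hand_in())"
```

```text
the job is handed in; nothing more can be done
None
```

I made up both kits and handed the job in at about 47 s of the 133 s allowed. The last pictures show every item upright in its correct well and the hammer, tin and tape unmoved; I checked the cork by eye only, and no verdict came back.

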